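# Start the clamp screw of a jar press

## Task

After cleaning, the clamp screw of the little jar press was only dropped into its threaded boss, and its thread has not caught yet. By the crank knob, turn the screw backward (counterclockwise seen from above) until you feel it drop into the thread, then turn it forward (clockwise) one full turn so that it is properly started. Finish still gripping the crank knob with the fingers, holding the screw there; do not let go, and leave the jar in the press and the beaker, bottle and tube beside it standing where they are.

Things in the scene. Friction and masses are not known exactly. Their poses are not given: they have to be found in the camera images.
- press: Small screw press, fixed on the bench: aluminium base 110 (its x) x 150 x 14 mm, two steel posts, crosshead with its top at 172 mm, on it a dark steel boss 48 mm across with its rim at 186 mm (one half of the rim 5 mm higher). The upright screw, with a crank on top, runs through the boss on the press's z axis. Origin: centre of the underside, on the screw axis; its front looks along its own -x.
- crank_knob: Revolving crank knob: upright grey cylinder, 16 mm diameter, 50 mm tall; spins freely on its pin, so fingers may hold it without turning while it is led round. Origin: centre of its lower end, at the start 229 mm above the bench (3 mm above the arm) and 45 mm from the screw axis; its pin slides in a slot along the arm, 38 to 52 mm, lightly sprung to 45. It sinks with the screw.
- screw_turn (a joint): Angle of screw and crank, rad; grows forward (clockwise from above). At 0 and 2 pi the arm points to the press's front (-x), at pi/2 to its +y. Starts at 0.9 to 2.2, its lug on the flat rim: a stop jams it at about 2.6; turned back, it is over the notch from 0.4 to -0.3, where a stop ends the way. Once dropped it turns forward as far as 7.4. Needs about 2 N at the knob.
- screw_drop (a joint): How far the screw has sunk, m; 0 on the rim at the start (it cannot be lifted out). Over the notch it falls 9 mm by its weight (about 0.6 kg); a tight grip on the knob can hold it up, and the hand then feels the weight until it lowers or presses down. From there it sinks 12 mm per turn forward (1.5 mm play), to about 0.021 at 2 pi.
- cream_jar: White screw-lid jar, 77 mm across, 91 mm tall, standing on the press's base under the screw; origin at the centre of its underside.
- beaker: Small 50 ml beaker, 50 mm across, 60 mm tall, standing by the press; origin at the centre of its underside.
- hdpe_bottle: Small white bottle, 50 mm across, 124 mm tall, standing by the press; origin at the centre of its underside.
- std_tube_2: Screw-cap tube, 34 mm across, 116 mm tall, standing upright behind the press; origin at the centre of its underside.
Things that resemble listed ones, but are neither listed nor needed, are in the scene too. What is shaped like the cream_jar but green is not meant. There is more than one size of the beaker; the job needs the smaller.

How it is judged:
By the outcome, as a careful person would: the job done as asked, in the order asked, and still so for the second after the job is handed in, while the arm keeps its last pose, push and grip.
It also fails if it takes over 58 s, if anything falls off the work surface, if the arm or the gripper's body presses on something with over 40 N, if the wrist force passes 120 N, or if a joint passes its speed limit or range.

## Robot

A 6-joint arm with a two-finger parallel gripper is mounted at the origin on a cart in front of the work surface, level with it; the furniture and walls round the work are solid. World frame = base frame: x ahead of the robot, y to its left, z up, the work surface at z = 0. Lengths are in m, angles in rad, forces in N, time in s.
With the tool pointing down it reaches from about 0.275 to 0.85 m from the base axis. Payload 5.2 kg.
Tool frame: the origin (TCP) lies midway between the tips of the shut fingers; the grasp point (between the pads) lies 19 mm behind it (env.pinch_z is the distance from the TCP to the grasp point, in m); z points along the fingers, y is the direction in which the jaws open and shut (so a half turn about z gives the same grasp; the last joint's range is limited). The gripper opens to 85 mm and grips with 20 to 120 N. Pads are 22 mm wide; open, the fingers measure 114 mm over their backs; the gripper's body (76 mm by 85 mm) begins 54 mm behind the grasp point. The pads swing forward as they close: fully open they stand 13 mm farther back than shut.
Start: joints at [-1.551, 0.259, 1.535, -0, 1.348, -0.203], TCP at [0.122, -0.536, 0.231] pointing down, gripper open.
Joint ranges: [-3.14, 3.14], [-0.91, 2.08], [0.19, 2.58], [-1.22, 4.36], [0.22, 2.71], [-3.12, 3.12]. Speed limits (rad/s): [2.57, 2.57, 3.14, 3.14, 3.14, 3.14].

## Interface

Orientations are given as [roll, pitch, yaw] about the fixed x, y, z axes, in that order (R = Rz(yaw) Ry(pitch) Rx(roll)).
In Python, from workcell import env, cams, order gives the robot as it stands. The module is installed in compiled form; this text tells all that it offers.
- The arm moves only by the tool move_arm, never from a script. Its argument "motion" is one flat list of numbers, 4 for each row, row after row: the shift along the tool's x, y, z in mm, then the turn about the tool's z in rad. A call has 1 to 10 rows; each row shifts and turns the commanded pose from where the row before left it, along the tool's axes as they then stand; what a row does not reach is not made up. A row lasts 1/12 s, in which the tool goes at most 41.7 mm and 7.16 degrees, less where a joint would pass 70% of its speed; a pose out of reach is approached as far as the arm can. A call with a gripper value outside its range is refused whole. "hand" is the closure in counts, from 0 (fully open) to 255 (shut), set as the call begins (left out, the last holds). The fingers move at their own pace and stop on an object; the grip force is fixed at half the most. Time passes only in rows, so rows that do not move let the fingers close. It gives the time, the measured TCP pose, the force and the opening at its end, in the units of the state.
- env.get_obs(): the state, without advancing time (a new reading comes with each control period).
- cams.camera(name): name is "scene" or "side" or "wrist"; returns the picture (420x560x3 uint8, blue, green, red); there is no depth.
- cams.calibration(name): a dict with "fx", "fy", "cx", "cy" (pixels), "cam_to_world" (4x4, takes a point from camera to world coordinates). Camera axes: x right, y down, z forward; pixel columns grow to the right and rows downward; lengths in m; the calibration is good to about 2 mm. A picture is of the moment at which its call begins: read the wrist's pose just before it. calibration takes no time and is no camera call; for the wrist camera it gives the pose at the moment of the call.
- order.hand_in(): hands the job in, once; it reports no verdict.
The state is a dict: "t": time; "joints": joint angles; "qd": joint speeds; "joint_torque": joint torques, N m; "eef_pos": TCP position; "tcp_rot": TCP orientation; "wrist_force": force on the tool from outside, world axes, zero at the start; "ft_torque": the same for the moment, N m; "opening": opening from 0.0 (shut) to 1.0 (fully open).
Only numpy, scipy, OpenCV 4.12 (cv2) and the standard library are available. Lean on these libraries where they do the work, as an engineer would, in place of code of your own. Each camera call takes 0.05 s, during which the arm holds its last target. There are 200 camera calls.

## Working session

There is one attempt and no reset: what is moved stays moved. The work goes in short steps, Python scripts to look and compute and a tool call to move; the robot and the scene stay as the last step left them, time stands still between calls to the robot, and variables do not carry over. Pictures are saved under pics/ and viewed, about 8 in all and at most 12, crops included, and the job is handed in when it is done.

Besides the shell and the picture viewer there is one more tool, called after ">>>" in YAML: its name, and indented under it one key for each argument. move_arm: Moves the arm, as the interface text tells. Its arguments: {"type":"object","properties":{"motion":{"type":"array"},"hand":{"type":"number"}},"required":["motion"]}

```bash
mkdir -p pics; python3 - <<'E'
from workcell import env,cams,order
import cv2,numpy as np
o=env.get_obs();print({k:np.round(v,3) for k,v in o.items()},env.pinch_z)
for n in("scene","side"):
    cv2.imwrite(f"pics/{n}0.png",cams.camera(n)); c=cams.calibration(n);print(n,c["fx"],c["cx"],c["cy"],np.round(c["cam_to_world"],3).tolist())
E
```

```text
{'t': np.float64(0.0), 'joints': array([-1.551,  0.259,  1.536,  0.   ,  1.348, -0.203]), 'qd': array([ 0.001, -0.001, -0.   ,  0.   ,  0.   ,  0.001]), 'joint_torque': array([-1.0000e-03, -4.4603e+01, -2.9058e+01, -1.0000e-03,  1.2000e-02,
        0.0000e+00]), 'eef_pos': array([ 0.122, -0.536,  0.23 ]), 'tcp_rot': array([-3.14 , -0.   ,  0.223]), 'wrist_force': array([-0.081, -0.259, -0.4  ]), 'ft_torque': array([-0.054,  0.033,  0.02 ]), 'opening': np.float64(1.001)} 0.0187
scene 483.03672409073846 272.05604500758 213.09085606973244 [[-0.766, -0.495, 0.41, 0.139], [-0.643, 0.571, -0.51, 0.774], [0.018, -0.655, -0.756, 0.874], [0.0, 0.0, 0.0, 1.0]]
side 489.2132130540511 278.4335445680364 204.6649048034406 [[1.0, 0.01, -0.013, 0.557], [0.016, -0.622, 0.783, -0.351], [-0.0, -0.783, -0.622, 0.659], [0.0, 0.0, 0.0, 1.0]]
```

View pics/scene0.png

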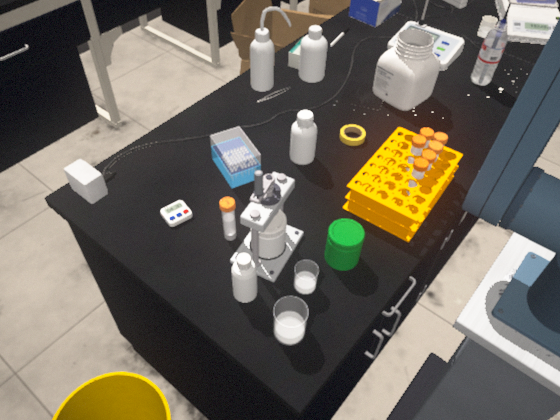

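View pics/side0.png

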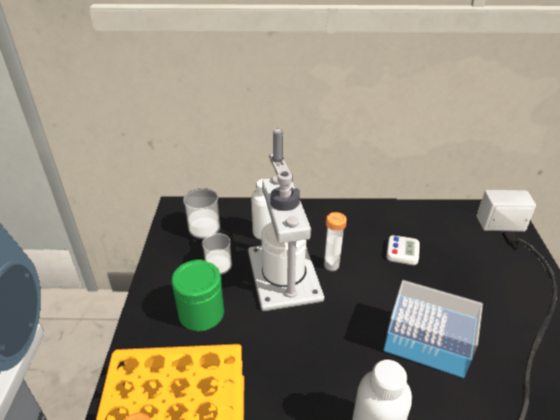

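Candidates for the knob: the dark grey upright cylinder at scene (259,183) / side (278,145), and the screw head / post nuts at side (285,180) and (293,222). By the description it is the dark cylinder on the arm. I'll check it in a close crop.

```bash
python3 - <<'E'
import cv2,numpy as np
a=cv2.imread("pics/scene0.png")[160:280,220:310];b=cv2.imread("pics/side0.png")[120:310,240:350]
a=cv2.resize(a,(450,600),interpolation=cv2.INTER_CUBIC)
b=cv2.resize(b,None,fx=600/190,fy=600/190,interpolation=cv2.INTER_CUBIC)
cv2.imwrite("pics/crop1.png",np.hstack([a,b]))
E
```

```text
(no output)
```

View pics/crop1.png

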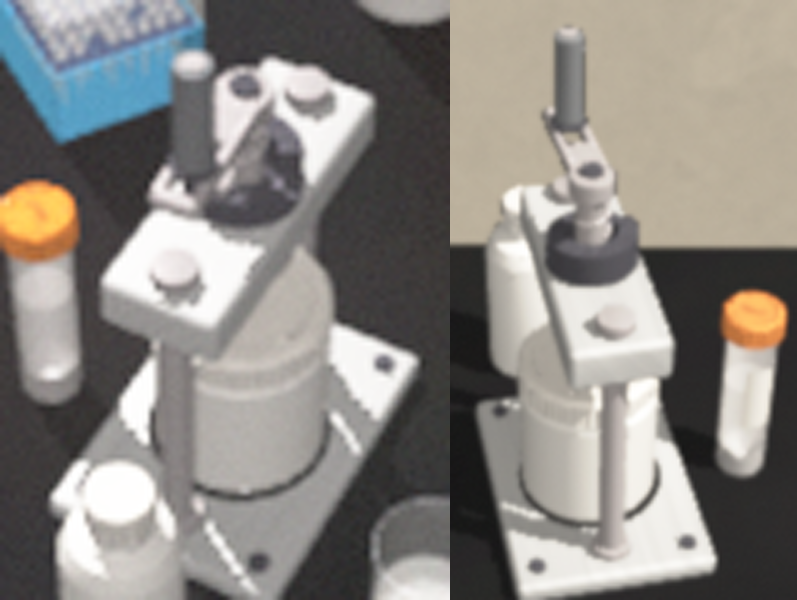

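The crop shows the grey knob: top at scene (258.8,171.6) / side (278,130), foot at (259,194) / (279,160). The dark hub top is at (269,177) / (285,174), with the crosshead bolts either side.

```bash
cat > h.py <<'E'
from workcell import env,cams,order
import cv2,numpy as np
def ray(n,p,c=None):
    c=c or cams.calibration(n);M=np.array(c["cam_to_world"])
    d=M[:3,:3]@[(p[0]-c["cx"])/c["fx"],(p[1]-c["cy"])/c["fy"],1];return M[:3,3],d/np.linalg.norm(d)
def tri(rs):
    A=0;b=0
    for o,d in rs:
        P=np.eye(3)-np.outer(d,d);A=A+P;b=b+P@o
    x=np.linalg.solve(A,b);return x,max(np.linalg.norm((np.eye(3)-np.outer(d,d))@(x-o)) for o,d in rs)
def plane(n,p,z):
    o,d=ray(n,p);return o+d*(z-o[2])/d[2]
E
python3 - <<'E'
from h import *
P=dict(ktop=((258.8,171.6),(278,130.1)),kbot=((259.4,194.4),(278.6,159.9)),hub=((269,177.4),(285.3,173.8)),boltL=((255,213.6),(275.5,179.2)),boltR=((282,177.6),(292.2,220.7)))
R={}
for k,(a,b) in P.items():
    R[k]=tri([ray("scene",a),ray("side",b)]);print(k,np.round(R[k][0],4),round(R[k][1],4))
m=(R["boltL"][0]+R["boltR"][0])/2;d=R["boltL"][0]-R["boltR"][0]
print("mid",m,np.degrees(np.arctan2(d[1],d[0])),np.linalg.norm(d))
k=(R["ktop"][0]+R["kbot"][0])/2;v=(k-R["hub"][0])[:2];print(v,np.linalg.norm(v),np.degrees(np.arctan2(v[1],v[0])))
# base corners side view, z=.014
c=[(478,408),(716,562),(524,598),(640,345)]
for p in c: print(np.round(plane("side",(240+(p[0]-450)/3.158,120+p[1]/3.158),.014),4))
E
```

```text
ktop [0.5442 0.313  0.278 ] 0.0011
kbot [0.5436 0.3141 0.2216] 0.0027
hub [0.5557 0.271  0.2249] 0.0016
boltL [0.5411 0.3257 0.1767] 0.0006
boltR [0.5666 0.2163 0.1762] 0.0018
mid [0.55385754 0.27102852 0.1764461 ] 103.13300827393775 0.11232963594838215
[-0.01178075  0.04250197] 0.0441044670156433 105.49238018174547
[0.4893 0.3238 0.014 ]
[0.6257 0.2057 0.014 ]
[0.5228 0.1793 0.014 ]
[0.5879 0.3828 0.014 ]
```

>>> move_arm:
  motion: [0,0,-37,0,0,0,-37,0,0,0,-37,0,25,-30.6,0,0,25,-30.6,0,0,25,-30.6,0,0,25,-30.6,0,0,25,-30.6,0,0,25,-30.6,0,0,25,-30.6,0,0]
  hand: 0

```text
t: 0.93
eef_pos: [0.2451, -0.2868, 0.342]
tcp_rot: [-3.141, -0.0, 0.222]
wrist_force: [1.8, -1.2, 1.6]
opening: 0.999
```

>>> move_arm:
  motion: [25,-30.6,0,0,25,-30.6,0,0,25,-30.6,0,0,25,-30.6,0,0,25,-30.6,0,0,25,-30.6,0,0,25,-30.6,0,0,25,-30.6,0,0,25,-30.6,0,0,25,-30.6,0,0]

```text
t: 1.77
eef_pos: [0.4212, 0.0671, 0.3422]
tcp_rot: [3.141, 0.0, 0.223]
wrist_force: [0.8, -1.9, 1.0]
opening: 1.002
```

>>> move_arm:
  motion: [25,-30.6,0,0,25,-30.6,0,0,25,-30.6,0,0,25,-30.6,0,0,25,-30.6,0,0,15,-18.3,0,0,10,-12.3,0,0,0,0,0,0,0,0,0,0,0,0,0,0]

```text
t: 2.6
eef_pos: [0.5264, 0.2764, 0.3419]
tcp_rot: [3.141, 0.001, 0.223]
wrist_force: [-0.0, -0.4, -0.0]
opening: 1.0
```

```bash
python3 - <<'E'
from h import *
o=env.get_obs();print({k:np.round(v,4) for k,v in o.items()})
c=cams.calibration("wrist");print(c["fx"],c["cx"],c["cy"],np.round(c["cam_to_world"],4).tolist())
cv2.imwrite("pics/w1.png",cams.camera("wrist"))
M=np.linalg.inv(c["cam_to_world"])
for p in[(.5442,.313,.279),(.5557,.271,.225)]:
    q=M@[*p,1];print(c["fx"]*q[0]/q[2]+c["cx"],c["fy"]*q[1]/q[2]+c["cy"])
E
```

```text
{'t': np.float64(2.6), 'joints': array([ 2.9630e-01,  2.9630e-01,  1.2195e+00, -5.0000e-04,  1.6271e+00,
        1.6444e+00]), 'qd': array([-0.013 , -0.0166,  0.0033, -0.0011, -0.0029,  0.0023]), 'joint_torque': array([ 5.56200e-01, -4.79050e+01, -3.10746e+01,  5.69000e-02,
       -3.33000e-02,  4.80000e-03]), 'eef_pos': array([0.5264, 0.2764, 0.3419]), 'tcp_rot': array([3.141e+00, 1.200e-03, 2.226e-01]), 'wrist_force': array([-0.0433, -0.3949, -0.004 ]), 'ft_torque': array([-0.0173,  0.0009,  0.0045]), 'opening': np.float64(1.0003)}
328.70612520522116 282.0359985082065 213.2476034954953 [[0.2214, -0.9216, -0.3188, 0.6086], [-0.9752, -0.2094, -0.0718, 0.2945], [-0.0006, 0.3268, -0.9451, 0.4841], [0.0, 0.0, 0.0, 1.0]]
232.36938689208603 195.46475104741154
296.1829054949798 174.60252854414594
```

View pics/w1.png

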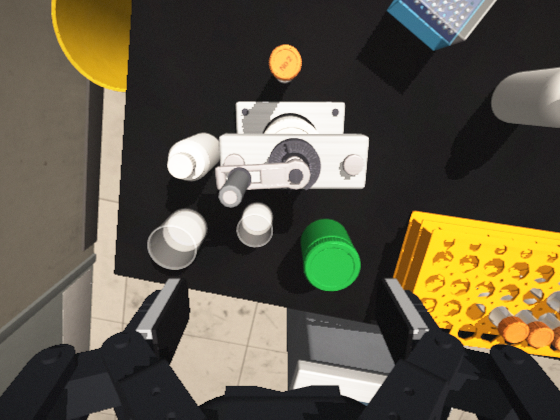

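The wrist view shows the knob top at (230,196), predicted at (232,195), so the estimate holds. Its arm runs from the hub at (296,175), and nothing is in the way.

>>> move_arm:
  motion: [25,-33,0,0,0,0,0,0,0,0,34,0,0,0,34,0,0,0,24,0,0,0,10,0,0,0,0,0,0,0,0,0]

```text
t: 3.32
eef_pos: [0.5443, 0.3143, 0.2414]
tcp_rot: [-3.141, -0.001, 0.222]
wrist_force: [-0.3, 0.5, 1.0]
opening: 1.0
```

```bash
python3 - <<'E'
from h import *
o=env.get_obs();print(np.round(o["eef_pos"],4),np.round(o["wrist_force"],2))
a=cams.camera("scene")[130:280,190:340];b=cams.camera("side")[80:230,210:360]
cv2.imwrite("pics/c2.png",cv2.resize(np.hstack([a,b]),(800,400),interpolation=cv2.INTER_CUBIC))
E
```

```text
[0.5443 0.3143 0.2414] [-0.26  0.5   1.04]
```

View pics/c2.png

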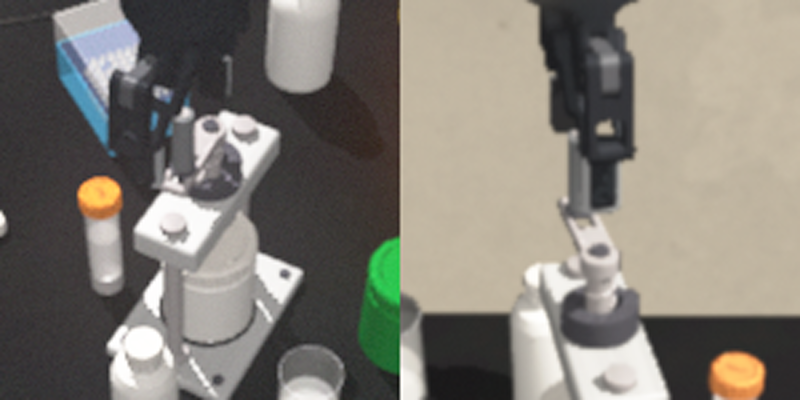

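The crops show the knob (scene crop (183,140), side crop (578,170)) between the open fingers. The apparent sideways shift fits the tilt of the jaw line. I'll close now.

>>> move_arm:
  motion: [0,0,0,0,0,0,0,0,0,0,0,0,0,0,0,0,0,0,0,0,0,0,0,0,0,0,0,0,0,0,0,0,0,0,0,0,0,0,0,0]
  hand: 255

```text
t: 4.25
eef_pos: [0.5439, 0.3148, 0.2404]
tcp_rot: [-3.142, -0.0, 0.223]
wrist_force: [0.1, -0.2, 2.7]
opening: 0.17
```

```bash
python3 - <<'E'
from h import *
o=env.get_obs();print(np.round(o["eef_pos"],4),np.round(o["wrist_force"],2),o["opening"],o["t"])
c=cams.calibration("wrist");print(1)
cv2.imwrite("pics/w2.png",cams.camera("wrist"))
E
```

```text
[0.5439 0.3148 0.2404] [ 0.05 -0.15  2.71] 0.16966705532797113 4.25
1
```

View pics/w2.png

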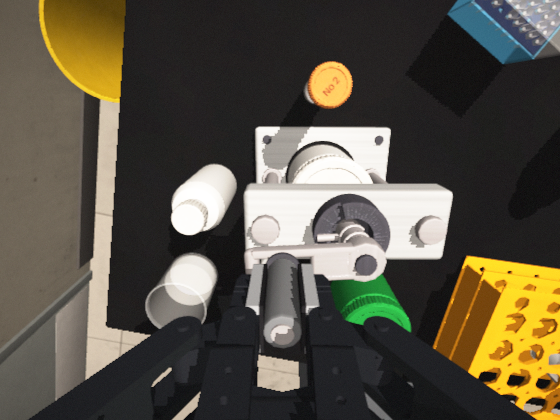

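The grip is on the knob: opening 0.17 (about 14–16 mm), with the knob between the pads at (282,300). Next are the arc steps in tool axes.

```bash
cat > arc.py <<'E'
import numpy as np,sys
a,b,n,x,y=map(float,sys.argv[1:6]);n=int(n);yaw=.223
c=np.array([.555,.271]);R=np.array([[np.cos(yaw),np.sin(yaw)],[np.sin(yaw),-np.cos(yaw)]])  # rows: tool x,y
p=R@(np.array([x,y])-c)*1000
print("now r",np.hypot(*p),"s'",np.degrees(np.arctan2(-p[1],-p[0])))
s=np.radians(np.linspace(a,b,n+1))[:, None];q=45*np.hstack([-np.cos(s),-np.sin(s)]);q[0]=p
print(np.round(np.diff(q,axis=0),1).tolist())
E
python3 arc.py 88.6 2.6 12 .5439 .3148
```

```text
now r 45.18462127759843 s' 88.5561885312294
[[-5.6, 0.7], [-5.5, 1.2], [-5.3, 1.9], [-5.0, 2.5], [-4.7, 3.1], [-4.3, 3.7], [-3.8, 4.2], [-3.2, 4.6], [-2.6, 5.0], [-2.0, 5.3], [-1.3, 5.5], [-0.6, 5.6]]
```

>>> move_arm:
  motion: [-5.6,0.7,0,0,-5.5,1.2,0,0,-5.3,1.9,0,0,-5.0,2.5,0,0,-4.7,3.1,0,0,-4.3,3.7,0,0,-3.8,4.2,0,0,0,0,0,0,0,0,0,0]

```text
t: 5.05
eef_pos: [0.5138, 0.289, 0.2405]
tcp_rot: [3.14, 0.001, 0.222]
wrist_force: [0.0, -2.6, 0.3]
opening: 0.165
```

>>> move_arm:
  motion: [-3.2,4.6,0,0,-2.6,5.0,0,0,-2.0,5.3,0,0,-1.3,5.5,0,0,-0.6,5.6,0,0,0,0,0,0,0,0,0,0,0,0,0,0]

```text
t: 5.72
eef_pos: [0.5108, 0.2624, 0.2402]
tcp_rot: [3.141, 0.0, 0.222]
wrist_force: [0.4, -0.0, -6.6]
opening: 0.17
```

The weight is felt (Fz −6.6 N), so the screw is over the notch and held up by the grip. Now I lower it.

>>> move_arm:
  motion: [0,0,3,0,0,0,3,0,0,0,3,0,0,0,0,0,0,0,0,0,0,0,0,0]

```text
t: 6.22
eef_pos: [0.5109, 0.263, 0.2317]
tcp_rot: [-3.142, -0.001, 0.223]
wrist_force: [1.9, -0.0, -1.1]
opening: 0.169
```

>>> move_arm:
  motion: [0,0,1,0,0,0,1,0,0,0,0,0,0,0,0,0]

```text
t: 6.55
eef_pos: [0.5118, 0.2632, 0.2312]
tcp_rot: [-3.141, -0.004, 0.223]
wrist_force: [-1.4, -0.8, 5.5]
opening: 0.169
```

```bash
python3 - <<'E'
from h import *
o=env.get_obs();print(np.round(o["eef_pos"],4),np.round(o["wrist_force"],2),o["opening"],o["t"])
a=cams.camera("scene")[130:280,190:340];b=cams.camera("side")[80:230,210:360]
cv2.imwrite("pics/c3.png",cv2.resize(np.hstack([a,b]),(800,400),interpolation=cv2.INTER_CUBIC))
E
python3 arc.py 1.8 365.8 40 .5109 .263
```

```text
[0.5118 0.2632 0.2312] [-1.4  -0.79  5.5 ] 0.16944003154337697 6.55
now r 44.81975011086075 s' 2.4949803636374384
[[0.6, -6.6], [1.9, -6.9], [3.0, -6.5], [4.0, -5.9], [4.8, -5.2], [5.6, -4.4], [6.2, -3.5], [6.7, -2.4], [7.0, -1.3], [7.1, -0.2], [7.1, 0.9], [6.8, 2.0], [6.4, 3.1], [5.9, 4.1], [5.2, 4.9], [4.3, 5.7], [3.4, 6.3], [2.3, 6.8], [1.2, 7.0], [0.1, 7.1], [-1.0, 7.1], [-2.1, 6.8], [-3.2, 6.4], [-4.2, 5.8], [-5.0, 5.1], [-5.8, 4.2], [-6.4, 3.2], [-6.8, 2.2], [-7.1, 1.1], [-7.1, -0.0], [-7.0, -1.2], [-6.8, -2.3], [-6.3, -3.3], [-5.7, -4.3], [-5.0, -5.1], [-4.1, -5.8], [-3.1, -6.4], [-2.1, -6.8], [-1.0, -7.1], [0.2, -7.1]]
```

View pics/c3.png

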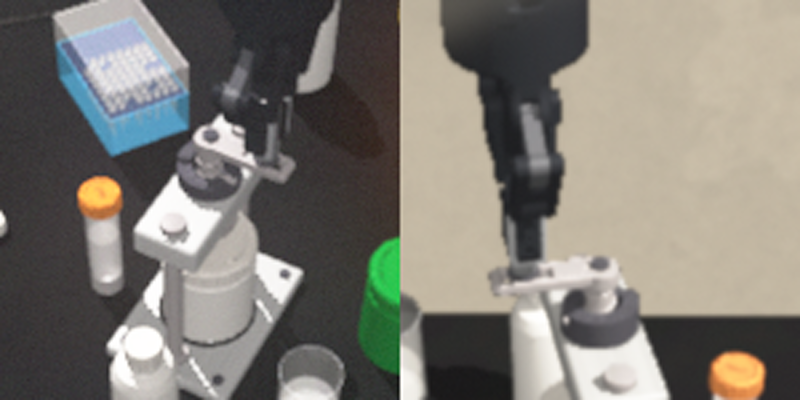

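The crop shows the hub about 5–6 px lower in the side view (≈9 mm), with the crank pointing to the front. The +5.5 N push-back says it is seated in the thread. Now forward, sinking 0.3 mm per row.

>>> move_arm:
  motion: [0.6,-6.6,0.3,0,1.9,-6.9,0.3,0,3.0,-6.5,0.3,0,4.0,-5.9,0.3,0,4.8,-5.2,0.3,0,5.6,-4.4,0.3,0,6.2,-3.5,0.3,0,6.7,-2.4,0.3,0,0,0,0,0,0,0,0,0]

```text
t: 7.48
eef_pos: [0.5337, 0.3116, 0.2277]
tcp_rot: [-3.141, -0.001, 0.223]
wrist_force: [-1.7, -0.2, 5.7]
opening: 0.171
```

>>> move_arm:
  motion: [7.0,-1.3,0.3,0,7.1,-0.2,0.3,0,7.1,0.9,0.3,0,6.8,2.0,0.3,0,6.4,3.1,0.3,0,5.9,4.1,0.3,0,5.2,4.9,0.3,0,4.3,5.7,0.3,0,3.4,6.3,0.3,0,0,0,0,0]

```text
t: 8.32
eef_pos: [0.5909, 0.2993, 0.2246]
tcp_rot: [-3.139, -0.0, 0.224]
wrist_force: [-1.1, 2.5, 10.2]
opening: 0.167
```

>>> move_arm:
  motion: [2.3,6.8,0.3,0,1.2,7.0,0.3,0,0.1,7.1,0.3,0,-1.0,7.1,0.3,0,-2.1,6.8,0.3,0,-3.2,6.4,0.3,0,-4.2,5.8,0.3,0,0,0,0,0,0,0,0,0]

```text
t: 9.07
eef_pos: [0.5956, 0.2501, 0.2236]
tcp_rot: [3.141, -0.003, 0.223]
wrist_force: [-1.3, -1.4, 10.2]
opening: 0.174
```

>>> move_arm:
  motion: [-5.0,5.1,0.2,0,-5.8,4.2,0.3,0,-6.4,3.2,0.2,0,-6.8,2.2,0.3,0,-7.1,1.1,0.2,0,-7.1,0,0.3,0,-7.0,-1.2,0.2,0,-6.8,-2.3,0.3,0,0,0,0,0,0,0,0,0]

```text
t: 9.9
eef_pos: [0.5448, 0.2268, 0.2209]
tcp_rot: [-3.141, 0.002, 0.223]
wrist_force: [-4.4, 0.4, 11.1]
opening: 0.169
```

>>> move_arm:
  motion: [-6.3,-3.3,0.3,0,-5.7,-4.3,0.3,0,-5.0,-5.1,0.3,0,-4.1,-5.8,0.3,0,-3.1,-6.4,0.3,0,-2.1,-6.8,0.3,0,-1.0,-7.1,0.3,0,0.2,-7.1,0.3,0,0,0,0,0,0,0,0,0]

```text
t: 10.73
eef_pos: [0.5096, 0.2649, 0.2184]
tcp_rot: [3.14, 0.0, 0.223]
wrist_force: [0.8, -1.8, 10.0]
opening: 0.17
```

```bash
python3 - <<'E'
from h import *
o=env.get_obs();print(np.round(o["eef_pos"],4),np.round(o["wrist_force"],2),o["opening"],o["t"])
a=cams.camera("scene")[150:350,190:350];b=cams.camera("side")[120:320,170:360]
cv2.imwrite("pics/c4.png",cv2.resize(np.hstack([a,b]),(800,457),interpolation=cv2.INTER_CUBIC))
E
python3 arc.py 0 1 1 $(python3 -c "
from workcell import env;p=env.get_obs()['eef_pos'];print(p[0],p[1])")
```

```text
[0.5096 0.2649 0.2184] [ 0.75 -1.8  10.  ] 0.16987577355015712 10.7333
now r 45.631320769255346 s' 5.667453207083691
[[0.4, 3.7]]
```

View pics/c4.png

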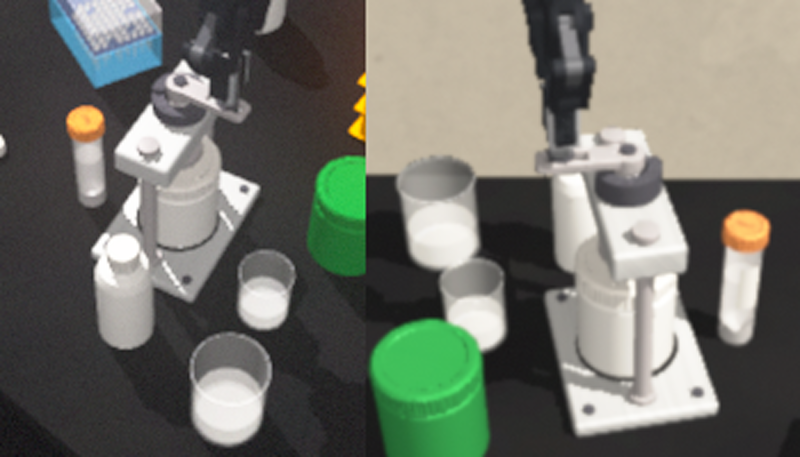

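The crop shows the crank back at the front (side crop (590,158)), the hub lower, and the jar, beaker, bottle and tube standing. I'll ease the downward push a little, settle and hand in.

>>> move_arm:
  motion: [0,0,-0.8,0,0,0,0,0,0,0,0,0,0,0,0,0,0,0,0,0,0,0,0,0]

```text
t: 11.33
eef_pos: [0.5093, 0.2655, 0.219]
tcp_rot: [-3.141, 0.001, 0.223]
wrist_force: [-0.7, 0.2, 7.4]
opening: 0.168
```

```bash
python3 - <<'E'
from h import *
o=env.get_obs();print(np.round(o["eef_pos"],4),np.round(o["wrist_force"],2),o["opening"],o["t"])
if o["opening"]>.12 and abs(o["wrist_force"][2])<15: print(order.hand_in())
E
```

```text
[0.5093 0.2655 0.219 ] [-0.66  0.23  7.41] 0.16849880477987308 11.3333
the job is handed in; nothing more can be done
None
```

The screw is started in its thread, and the job was handed in at 11.3 s with the fingers still holding the crank knob.

- **Turning back:** I gripped the knob and turned it back about 87°. The hand then felt the screw's weight (−6.6 N). Lowering about 9 mm took the weight off, and pressing a little further met +5.5 N, so the screw had seated.
- **Turning forward:** I then led the knob clockwise about 363°, sinking with the screw. The crank ended at about 6.4 rad on `screw_turn`.
- **Last checks:**
  - The hand had sunk about 21.5 mm since the grip, against about 21 mm expected for the screw.
  - The grip opening was a steady 0.17, with the hand pressing down lightly at about 7 N.
  - In the last picture, taken just before I eased the downward push, the crank pointed to the front and the jar, beaker, bottle and tube were standing in place.

No check failed or disagreed. The turn and the drop were inferred from the hand's position, the forces and the pictures, because the joint values can't be read directly.

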